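# Register a dowel-drilling jig in a blind hole along a fence

## Task

Register the dowel-drilling jig on the cabinet panel: take it off its parking block and get its index pin into the panel's one unmarked blind hole, whose place along the fence nobody measured, so feel for it. Leave the jig let go and fully home: flat on the panel, its long edge along the fence. Work gently: never press or shove the jig against the panel or the fence with more than about 5 kg.

Things in the scene. Friction and masses are not known exactly. Their poses are not given: they have to be found in the camera images.
- jig: drilling jig, 0.28 to 0.46 kg: aluminium plate 60 mm (its x) by 130 mm (its y), 12 mm thick, two drill bushings, a black upright grip on top, one steel pin below. Origin: middle of the plate's underside, z up. A half turn about z makes no difference. It starts flat on the parking block, its pin in the block's bore.
- grip (a point): middle of the jig's grip, 37 mm above the plate's underside. The grip has flat upright sides, 24 mm apart along the jig's x and 44 mm along its y, and reaches from 12 to 62 mm above the underside. Axes as the jig's.
- pin_tip (a point): tip of the jig's index pin, 10 mm below the middle of the plate's underside. The pin is 10 mm in diameter and rigid; its last 2 mm taper to a flat nose 7 mm across.
- parking_block: loose wooden offcut 75 x 105 x 30 mm with a 23 mm bore through its middle; the jig is parked on it. Origin at the middle of its underside, z up. Behind it stands a bench grinder, about 300 mm high with wire shield arms, over x > 0.52 m and y from -0.05 to -0.42 m: keep the arm in front of it.
- fence: straight aluminium angle fixed to the bench, 400 mm long, 40 mm high, 6 mm thick, foot behind it. Origin: foot of its front face at bench height, mid length; y along it, x to the back (from the panel into the fence), z up. A wooden cabinet panel 18 mm thick, 126 mm deep, at least 110 mm either way of mid length, is held fast against the front face and counts as part of the fence. Both are rigid.
- pin_line (a point): point on the panel's top face, 18 mm above the bench, 30.4 mm in front of the fence's face, at its mid length; axes as the fence's. The panel's only hole is on the line through here along the fence, within 36 mm either way of this point, anew each time and not measured. It is round, vertical, blind, 12 mm wide, 14 mm deep. The jig's long edge against the fence puts the pin over this line.
Not all that is in view belongs to the job. There is more than one size of the jig; the one meant has the size given above.

How it is judged:
By the outcome, as a careful person would: the job done as asked, in the order asked, and still so for the second after the job is handed in, with the robot touching nothing.
It also fails if it takes over 64 s, if anything falls off the work surface, if the arm or the gripper's body presses on something with over 40 N, if the wrist force passes 120 N, or if a joint passes its speed limit or range.

## Robot

A 6-joint arm with a two-finger parallel gripper is mounted at the origin on a cart in front of the work surface, level with it; the furniture and walls round the work are solid. World frame = base frame: x ahead of the robot, y to its left, z up, the work surface at z = 0. Lengths are in m, angles in rad, forces in N, time in s.
With the tool pointing down it reaches from about 0.35 to 0.975 m from the base axis. Payload 4.9 kg.
Tool frame: the origin (TCP) lies midway between the tips of the shut fingers; the grasp point (between the pads) lies 19 mm behind it; z points along the fingers, y is the line along which they close (so a half turn about z gives the same grasp; the last joint's range is limited). The gripper opens to 85 mm and grips with 20 to 120 N. Pads are 22 mm wide; open, the fingers measure 114 mm over their backs; the gripper's body (76 mm by 85 mm) begins 54 mm behind the grasp point. The pads swing forward as they close: fully open they stand 13 mm farther back than shut.
Start: joints at [-1.326, 0.053, 1.613, -0, 1.476, -0.119], TCP at [0.222, -0.584, 0.203] pointing down, gripper open.
Joint ranges: [-3.01, 3.01], [-1.01, 2.22], [0.06, 2.58], [-1.02, 4.17], [0.09, 2.62], [-3.14, 3.14]. Speed limits (rad/s): [2.57, 2.57, 3.14, 3.14, 3.14, 3.14].

## Interface

Orientations are given as a unit quaternion [w, x, y, z].
In Python, from plant import * gives the robot as it stands.
- The arm moves only by the tool jog_arm, never from a script. Its argument "targets" is a list of rows, each a list of 3 entries, a list of its own where there are three numbers: the shift along the tool's x, y, z in units of 25 mm (1.0 is 25 mm), then the turn, a rotation vector about the tool's x, y, z in units of 8 degrees (1.0 is 8 degrees), then the opening in per cent of the stroke, from 0 (shut) to 100 (fully open). A call has 1 to 8 rows; each row is the pose to reach, as a shift and turn from the pose commanded when the call began, along the tool's axes at that moment; what a row does not reach only later rows make up. A row lasts 1/8 s, in which the tool goes at most 62.5 mm and 10.7 degrees, less where a joint would pass 70% of its speed; a pose out of reach is approached as far as the arm can. A call with a gripper value outside its range is refused whole. The fingers move at their own pace and stop on an object; the grip force is fixed at half the most. Time passes only in rows, so rows that repeat a pose let the fingers close. It gives the time, the measured TCP pose, the force, the opening and the grip force at its end, in the units of the state.
- state(): the state, without advancing time (a new reading comes with each control period).
- grab_frame(name): name is "scene" or "top" or "wrist"; returns (picture, depth): 420x560x3 uint8, red, green, blue; 420x560 float32, m along the optical axis (not along the pixel's ray), 0 where there is no reading.
- camera_params(name): a dict with "fovy" (degrees; the focal length in pixels is half the picture's height over the tangent of half this angle, whatever the lens; pixels are square), "cx", "cy" (the principal point, pixels), "rvec" (rotation vector, rad) and "tvec" (3), from world to camera coordinates, as OpenCV has them; the wrist camera has in their place "hand_eye" (4x4, takes a point from camera to tool coordinates, whose origin is the TCP and whose axes are the flange's). Camera axes: x right, y down, z forward; pixel columns grow to the right and rows downward; lengths in m; the calibration is good to about 2 mm. A picture is of the moment at which its call begins: read the wrist's pose just before it. camera_params takes no time and is no camera call.
- job_done(): hands the job in; it is judged then, once.
The state is a dict: "time": time; "joint_pos": joint angles; "joint_vel": joint speeds; "joint_efforts": joint torques, N m; "tool_pos": TCP position; "tool_rot": TCP orientation; "contact_force": force on the tool from outside, world axes, zero at the start; "ft_torque": the same for the moment, N m; "gripper_width": opening from 0.0 (shut) to 1.0 (fully open); "grasp_force": force on a finger pad.
Only numpy, scipy, OpenCV 4.12 (cv2) and the standard library are available. Lean on these libraries where they do the work, as an engineer would, in place of code of your own. Each camera call takes 0.05 s, during which the arm holds its last target. There are 200 camera calls.

## Working session

There is one attempt and no reset: what is moved stays moved. The work goes in short steps, Python scripts to look and compute and a tool call to move; the robot and the scene stay as the last step left them, time stands still between calls to the robot, and variables do not carry over. Pictures are saved under pics/ and viewed, at most 10 in all, crops included, and the job is handed in when it is done.

Besides the shell and the picture viewer there is one more tool, called after "Request:" as a command line: name --argument value ..., lists and objects as JSON in quotes. jog_arm: Moves the arm, as the interface text tells. Its arguments: {"type":"object","properties":{"targets":{"type":"array"}},"required":["targets"]}

```bash
ls; mkdir -p pics; python3 - <<'E'
from plant import *
import cv2,numpy as np
for n in("scene","top"):
    p,d=grab_frame(n); cv2.imwrite(f"pics/{n}0.png",p[:,:,::-1]); np.save(f"pics/{n}0.npy",d)
    print(n,camera_params(n))
print(camera_params("wrist"));print(state())
a=cv2.imread("pics/scene0.png");b=cv2.imread("pics/top0.png")
E
```

```text
pics
scene {'fovy': 48.42183294571876, 'cx': 275.84950447467514, 'cy': 199.74030705994625, 'rvec': array([ 0.80807782, -2.24797072,  1.43518014]), 'tvec': array([0.31153861, 0.22725456, 0.69753955])}
top {'fovy': 47.77238867068098, 'cx': 279.25621611566606, 'cy': 219.54893114993695, 'rvec': array([ 2.16934431, -2.12487711,  0.14712563]), 'tvec': array([-0.08282011,  0.47009234,  0.96815732])}
{'fovy': 59.056996406294466, 'cx': 274.8724946998664, 'cy': 203.70286328080837, 'hand_eye': array([[ 4.19302705e-04, -9.47277945e-01, -3.20412732e-01,
         8.36186426e-02],
       [ 9.99999910e-01,  3.76485053e-04,  1.95581117e-04,
         7.22010161e-04],
       [-6.46390746e-05, -3.20412786e-01,  9.47278018e-01,
        -1.70652524e-01],
       [ 0.00000000e+00,  0.00000000e+00,  0.00000000e+00,
         1.00000000e+00]])}
{'time': 0.1, 'joint_pos': array([-1.32599635e+00,  5.32955312e-02,  1.61413065e+00,  1.60398834e-05,
        1.47599408e+00, -1.18980988e-01]), 'joint_vel': array([ 0.00171572, -0.00041406, -0.00450367, -0.00044064, -0.00116931,
       -0.00067516]), 'joint_efforts': array([ 6.40946673e-04, -3.94899523e+01, -3.71365035e+01, -5.68546955e-05,
        3.90487723e-03, -1.19419408e-06]), 'tool_pos': array([ 0.22225086, -0.5835055 ,  0.20209865]), 'tool_rot': array([-9.12499281e-04,  9.83503211e-01,  1.80888361e-01, -4.94816611e-05]), 'contact_force': array([-0.46593351, -0.17608987, -0.52525534]), 'ft_torque': array([ 0.01715245, -0.00855121,  0.02954814]), 'grasp_force': 0.0, 'gripper_width': 0.996808882985191}
```

View pics/scene0.png

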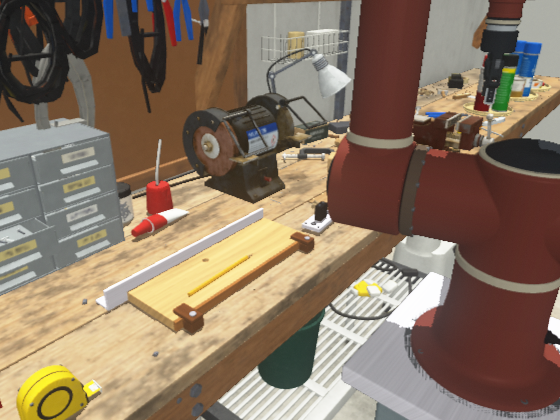

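View pics/top0.png

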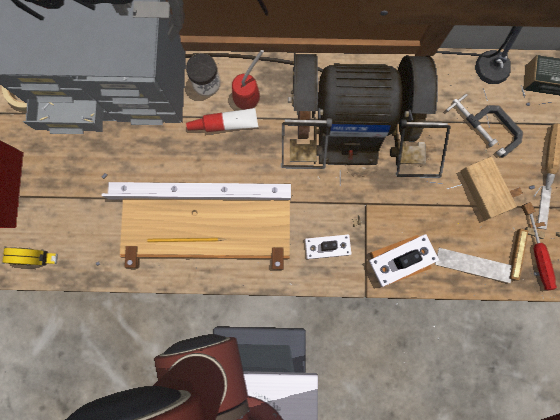

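The top view shows the big jig on its block around (404,260), with a small decoy at (328,246). The panel spans (120–290, 200–258), its fence strip is at row ~191, a dark spot is at (194,212) and a pencil lies at (150–222, 239). In the scene view the spot is at (206,260) and the arm hides the jig.

```bash
cat > h.py <<'E'
import numpy as np, cv2
from scipy.spatial.transform import Rotation as R
from plant import *
def cam(n,st=None):
    c=camera_params(n); f=210/np.tan(np.radians(c["fovy"])/2); K=(f,c["cx"],c["cy"])
    if n=="wrist":
        st=st or state(); q=st["tool_rot"]; Rt=R.from_quat([*q[1:],q[0]]).as_matrix(); H=c["hand_eye"]
        return K,Rt@H[:3,:3],Rt@H[:3,3]+st["tool_pos"]
    Rw=R.from_rotvec(c["rvec"]).as_matrix(); return K,Rw.T,-Rw.T@c["tvec"]
def onplane(C,uv,z):
    (f,cx,cy),Rc,o=C; uv=np.atleast_2d(uv).astype(float)
    r=np.c_[(uv[:,0]-cx)/f,(uv[:,1]-cy)/f,np.ones(len(uv))]@Rc.T
    return o+r*((z-o[2])/r[:,2])[:,None]
def cloud(C,d):
    (f,cx,cy),Rc,o=C; v,u=np.mgrid[:420,:560]
    return np.dstack([(u-cx)/f*d,(v-cy)/f*d,d])@Rc.T+o
def toolrot(st):
    q=st["tool_rot"]; return R.from_quat([*q[1:],q[0]]).as_matrix()
E
python3 - <<'E'
from h import *
C=cam("top"); p=cv2.imread("pics/top0.png"); d=np.load("pics/top0.npy"); P=cloud(C,d)
print("cam",C[2])
hsv=cv2.cvtColor(p,cv2.COLOR_BGR2HSV)
w=((hsv[:,:,1]<40)&(hsv[:,:,2]>185)).astype(np.uint8)*255
roi=np.zeros_like(w); roi[180:290,100:445]=w[180:290,100:445]
cs,_=cv2.findContours(roi,cv2.RETR_EXTERNAL,cv2.CHAIN_APPROX_NONE)
for c in cs:
    if cv2.contourArea(c)<150: continue
    m=np.zeros_like(w); cv2.drawContours(m,[c],-1,255,-1); zs=P[:,:,2][m>0]
    z=np.median(zs)
    b=onplane(C,c[:,0],z)[:,:2].astype(np.float32)
    print(cv2.boundingRect(c),"z",z.round(4),cv2.minAreaRect(b),cv2.boxPoints(cv2.minAreaRect(b)).round(4).tolist())
for n,uv,z in[("spot",(194,212),.018),("pencilA",(148,240),.025),("pencilB",(222,239),.025),("panel corners",(121,200),.018),("",(290,200),.018),("",(290,258),.018),("",(121,256),.018)]:
    print(n,onplane(C,uv,z).round(4),P[uv[1],uv[0]].round(4))
# grip black
k=((hsv[:,:,2]<60)).astype(np.uint8); k[:240]=0;k[280:]=0;k[:,:380]=0;k[:,432:]=0
v,u=np.nonzero(k&(P[:,:,2]>.085)); q=P[v,u]; print("grip",len(u),np.median(q,0))
cv2.imwrite("pics/crop.png",np.hstack([cv2.resize(p[180:275,100:300],None,fx=4,fy=4,interpolation=2)[:, :800]]))
E
```

```text
cam [ 0.33192467 -0.07782619  1.02417951]
(370, 234, 75, 53) z 0.0429 ((0.38915959000587463, -0.3449251353740692), (0.07615034282207489, 0.150044783949852), 25.966659545898438) [[0.3221000134944916, -0.29409998655319214], [0.387800008058548, -0.42899999022483826], [0.4562000036239624, -0.39570000767707825], [0.390500009059906, -0.26080000400543213]]
(306, 234, 46, 25) z 0.0168 ((0.41923651099205017, -0.17809553444385529), (0.04359215125441551, 0.09412948787212372), 6.559290409088135) [[0.3921999931335449, -0.13379999995231628], [0.40299999713897705, -0.2273000031709671], [0.4462999999523163, -0.2223999947309494], [0.43549999594688416, -0.12880000472068787]]
(102, 182, 189, 16) z 0.0065 ((0.5382494330406189, 0.11030647158622742), (0.030950529500842094, 0.4110037684440613), 0.6083189845085144) [[0.5206000208854675, 0.3156000077724457], [0.5249999761581421, -0.09529999643564224], [0.555899977684021, -0.0949999988079071], [0.5515000224113464, 0.3160000145435333]]
spot [[0.4864 0.1105 0.018 ]] [0.4884 0.1129 0.0051]
pencilA [[0.4234 0.2038 0.025 ]] [0.4232 0.2033 0.0268]
pencilB [[0.4288 0.0472 0.025 ]] [0.4288 0.0473 0.0243]
panel corners [[0.5094 0.2691 0.018 ]] [ 0.5127  0.2756 -0.0008]
 [[ 0.5168 -0.0953  0.018 ]] [ 0.5191 -0.0955  0.0057]
 [[ 0.392  -0.0975  0.018 ]] [ 0.393  -0.0978  0.0026]
 [[0.3888 0.261  0.018 ]] [0.3889 0.2616 0.0163]
grip 213 [ 0.39205353 -0.33036393  0.09218247]
```

View pics/crop.png

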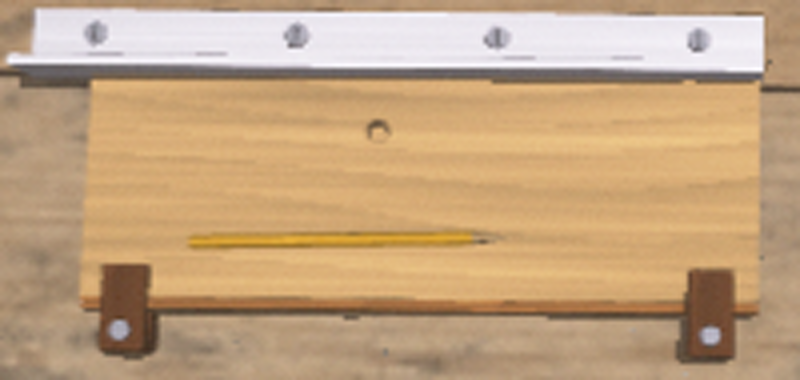

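The hole is visible in the crop at (377,130), which is (194,212) in the top image. The pencil is well in front of the jig's footprint. Next I go above the jig, turned to its heading, for a close wrist view.

Request:
jog_arm --targets '[[[9.9,-6.9,-0.7],[0,0,-11.9],100],[[9.9,-6.9,-0.7],[0,0,-11.9],100],[[9.9,-6.9,-0.7],[0,0,-11.9],100],[[9.9,-6.9,-0.7],[0,0,-11.9],100],[[9.9,-6.9,-0.7],[0,0,-11.9],100],[[9.9,-6.9,-0.7],[0,0,-11.9],100],[[9.9,-6.9,-0.7],[0,0,-11.9],100],[[9.9,-6.9,-0.7],[0,0,-11.9],100]]'

```text
time: 1.1
tool_pos: [0.3922, -0.3342, 0.2201]
tool_rot: [-0.0, 0.594, 0.805, 0.0]
contact_force: [-0.0, 0.5, 0.2]
gripper_width: 1.001
grasp_force: 0.0
```

Request:
jog_arm --targets '[[[0,0,0],[0,0,-1.2],100],[[0,0,0],[0,0,-1.2],100]]'

```text
time: 1.35
tool_pos: [0.3921, -0.3345, 0.2202]
tool_rot: [-0.0, 0.528, 0.849, 0.0]
contact_force: [-0.1, -0.3, -0.5]
gripper_width: 1.001
grasp_force: 0.0
```

```bash
python3 - <<'E'
from h import *
st=state(); print(st["tool_pos"],st["tool_rot"],st["joint_pos"],st["contact_force"])
p,d=grab_frame("wrist"); cv2.imwrite("pics/w1.png",p[:,:,::-1]); np.save("pics/w1.npy",d)
import pickle; pickle.dump(st,open("pics/w1.pkl","wb"))
p,d=grab_frame("top"); cv2.imwrite("pics/top1.png",p[:,:,::-1])
E
```

```text
[ 0.39209972 -0.33452793  0.22016158] [-4.55181301e-04  5.27871232e-01  8.49324281e-01  1.42934226e-04] [-8.50801390e-01 -2.22274128e-01  1.84321250e+00  9.12942891e-06
  1.52160843e+00 -1.30941366e+00] [-0.13709036 -0.31348177 -0.45421115]
```

View pics/w1.png

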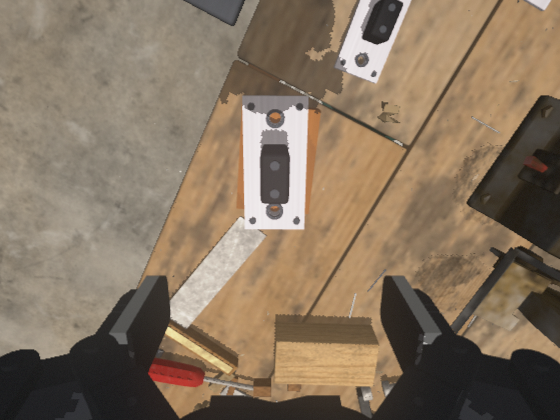

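The wrist view shows the jig plate at (243–308, 96–230) and its black grip at (262–290, 144–203). The parking block peeks out either side, and the decoy is at (372,40).

```bash
python3 - <<'E'
from h import *
import pickle
st=pickle.load(open("pics/w1.pkl","rb")); C=cam("wrist",st); p=cv2.imread("pics/w1.png"); d=np.load("pics/w1.npy")
hsv=cv2.cvtColor(p,cv2.COLOR_BGR2HSV)
m=((hsv[:,:,1]<45)&(hsv[:,:,2]>110)).astype(np.uint8); m[:, :238]=0;m[:,315:]=0;m[:90]=0;m[232:]=0
m=cv2.morphologyEx(m,cv2.MORPH_OPEN,np.ones((3,3)))
cs,_=cv2.findContours(m,0,1); c=max(cs,key=cv2.contourArea)
print("plate px",cv2.minAreaRect(c))
P=cloud(C,d); print("plate z",np.median(P[:,:,2][m>0]))
b=cv2.minAreaRect(onplane(C,c[:,0],.042)[:,:2].astype(np.float32)); print("plate",b,cv2.boxPoints(b).tolist())
k=(hsv[:,:,2]<75).astype(np.uint8);k[:135]=0;k[210:]=0;k[:,:255]=0;k[:,297:]=0
cs,_=cv2.findContours(k,0,1); c=max(cs,key=cv2.contourArea)
g=cv2.minAreaRect(c); print("grip px",g, "z",np.percentile(P[:,:,2][k>0],[10,50,90]))
print("grip@.092",onplane(C,g[0],.092),"@.067",onplane(C,g[0],.067))
T=toolrot(st); print("tool x yaw",np.degrees(np.arctan2(T[1,0],T[0,0])))
# top view spot + fence
t=cv2.imread("pics/top1.png"); C=cam("top"); h=cv2.cvtColor(t,cv2.COLOR_BGR2HSV)
s=((h[:,:,2]<130)).astype(np.uint8); s[:205]=0;s[222:]=0;s[:,:180]=0;s[:,210:]=0
cs,_=cv2.findContours(s,0,1); print([cv2.minAreaRect(c) for c in cs])
g=cv2.cvtColor(t,cv2.COLOR_BGR2GRAY); print(g[205:220,186:204]); print(g[176:206,[150,200,250]].T)
E
```

```text
plate px ((272.9508972167969, 162.99839782714844), (66.25947570800781, 138.22080993652344), 1.8778774738311768)
plate z 0.04191858159471071
plate ((0.3892231285572052, -0.3347325325012207), (0.06687962263822556, 0.13344140350818634), 25.910024642944336) [[0.329990416765213, -0.2893303334712982], [0.3882988393306732, -0.409358412027359], [0.4484558403491974, -0.3801347315311432], [0.3901474177837372, -0.2601066529750824]]
grip px ((274.4999694824219, 171.49998474121094), (52.99999237060547, 26.999996185302734), 90.0) z [0.05935895 0.08848077 0.09153899]
grip@.092 [[ 0.38883279 -0.32628947  0.092     ]] @.067 [[ 0.39147273 -0.33174513  0.067     ]]
tool x yaw 116.27651542755915
[((193.5, 210.5), (1.4142135381698608, 0.0), 135.0)]
[[182 182 182 182 181 178 179 184 179 180 179 179 180 179 178 178 179 180]
 [185 186 186 187 184 186 184 188 186 185 188 186 186 186 187 185 187 187]
 [188 188 189 189 187 189 188 188 189 186 187 189 187 187 186 187 187 188]
 [190 191 191 192 192 188 191 192 191 192 192 191 190 189 189 191 189 191]
 [194 194 192 191 191 193 192 184 180 187 194 194 193 195 193 
[... 439 characters left out ...]
07 205 205 207 203 206]
 [202 200 201 203 203 202 203 200 202 202 199 202 204 203 206 203 204 204]
 [196 194 194 196 195 192 196 193 192 195 194 193 193 193 193 195 202 205]
 [195 196 196 195 194 196 195 195 194 195 194 195 194 194 195 194 193 193]
 [192 193 193 191 193 193 192 191 194 192 193 190 192 191 190 192 191 190]]
[[162 173 175 171 167 159 183 242 241 243 244 245 243 245 244 243 243 205
  246 247 164 117 114 113 187 193 188 184 186 191]
 [161 165 170 176 173 171 170 246 244 243 245 246 244 243 244 243 245 247
  239 245 247 131 116 117 187 195 195 185 176 178]
 [171 170 170 172 168 168 170 207 245 243 244 245 245 246 247 246 243 246
  236 246 247 147 116 117 121 199 188 184 188 193]]
```

Request:
jog_arm --targets '[[[0,-0.06,2.4],[0,0,0],100],[[0,-0.06,4.8],[0,0,0],100],[[0,-0.06,6.2],[0,0,0],100],[[0,-0.06,6.75],[0,0,0],100],[[0,-0.06,6.75],[0,0,0],100]]'

```text
time: 2.08
tool_pos: [0.3909, -0.3354, 0.0518]
tool_rot: [-0.0, 0.527, 0.85, 0.0]
contact_force: [-0.9, -0.6, 0.0]
gripper_width: 0.997
grasp_force: 0.0
```

Request:
jog_arm --targets '[[[0,0,0],[0,0,0],0],[[0,0,0],[0,0,0],0],[[0,0,0],[0,0,0],0],[[0,0,0],[0,0,0],0],[[0,0,0],[0,0,0],0],[[0,0,0],[0,0,0],0]]'

```text
time: 2.82
tool_pos: [0.3917, -0.3359, 0.0531]
tool_rot: [0.001, 0.527, 0.85, -0.0]
contact_force: [0.5, 1.7, 6.6]
gripper_width: 0.257
grasp_force: 60.8
```

Request:
jog_arm --targets '[[[0,0,-0.5],[0,0,0],0],[[0,0,-1.2],[0,0,0],0],[[0,0,-2.8],[0,0,0],0],[[0,0,-4.2],[0,0,0],0],[[0,0,-4.2],[0,0,0],0],[[0,0,-4.2],[0,0,0],0]]'

```text
time: 3.58
tool_pos: [0.3903, -0.3348, 0.1556]
tool_rot: [-0.001, 0.527, 0.85, 0.0]
contact_force: [0.6, 0.4, -2.6]
gripper_width: 0.256
grasp_force: 59.8
```

```bash
python3 - <<'E'
from h import *
import pickle
st=state(); print(st["tool_pos"],st["contact_force"],st["ft_torque"],st["gripper_width"])
p,d=grab_frame("wrist"); cv2.imwrite("pics/w2.png",p[:,:,::-1]); np.save("pics/w2.npy",d)
pickle.dump(st,open("pics/w2.pkl","wb"))
E
```

```text
[ 0.39032104 -0.33483359  0.1556268 ] [ 0.55173615  0.35837064 -2.63309015] [ 0.04599535 -0.01426584  0.00077386] 0.25629982273813645
```

View pics/w2.png

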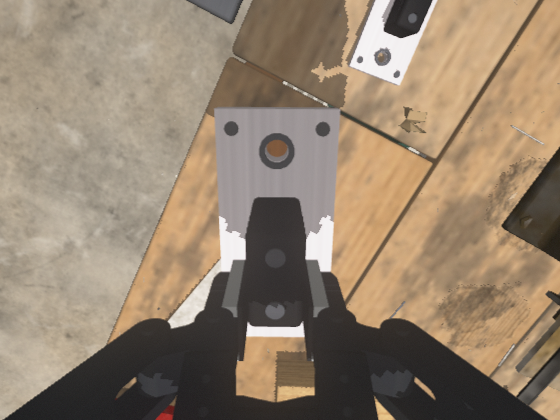

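The jig hangs square in the fingers, with its plate at (215–340, 108–337). The block stayed behind. I'll measure where the jig sits in the hand and work out the move.

```bash
python3 - <<'E'
from h import *
import pickle
st=pickle.load(open("pics/w2.pkl","rb")); C=cam("wrist",st); p=cv2.imread("pics/w2.png").astype(int)
T=toolrot(st); t=st["tool_pos"]
g=p.sum(2)/3
for r in (115,150,190): # edge columns
    row=np.abs(np.diff(p[r],axis=0)).sum(1); a=200+np.argsort(row[200:235])[-2:]; b=325+np.argsort(row[325:355])[-2:]; print(r,a,b)
for c in (245,260,310): print(c,100+np.argsort(np.abs(np.diff(p[100:120,c],axis=0)).sum(1))[-2:], 320+np.argsort(np.abs(np.diff(p[320:345,c],axis=0)).sum(1))[-3:])
for dz in(-.007,-.009,-.011,-.013):
    z=t[2]+dz; q=(onplane(C,[(215,109),(340,109),(333,225),(219,225),(246,337),(302,337)],z)-t)@T
    print(dz,(q[:,:2]*1e3).round(1).tolist())
tp=cam("top"); h=onplane(tp,(194.2,212.3),.018)[0]; print("hole",h)
e=[onplane(tp,(u,v),.018)[0] for u,v in((150,199.7),(250,200.4))]; print(e)
t2=[onplane(tp,(u,v),.040)[0] for u,v in((150,196),(250,197))]; print(t2)
E
```

```text
115 [213 202] [340 341]
150 [216 215] [350 337]
190 [216 217] [335 334]
245 [106 108] [339 343 340]
260 [108 106] [336 325 326]
310 [106 108] [329 327 339]
-0.007 [[68.0, -26.8], [68.0, 31.5], [9.9, 31.1], [9.9, -27.7], [-59.4, -15.4], [-59.4, 16.8]]
-0.009 [[67.9, -27.1], [67.9, 31.8], [9.1, 31.5], [9.1, -28.0], [-61.0, -15.6], [-60.9, 17.0]]
-0.011 [[67.7, -27.4], [67.7, 32.1], [8.3, 31.8], [8.3, -28.3], [-62.6, -15.8], [-62.5, 17.1]]
-0.013 [[67.6, -27.7], [67.6, 32.5], [7.5, 32.1], [7.5, -28.7], [-64.2, -16.0], [-64.1, 17.3]]
hole [0.48577399 0.11001267 0.018     ]
[array([0.51129739, 0.20661355, 0.018     ]), array([ 0.51418618, -0.00908209,  0.018     ])]
[array([0.51530575, 0.2008621 , 0.04      ]), array([ 0.51748616, -0.01037049,  0.04      ])]
```

Request:
jog_arm --targets '[[[1.5,0.8,0],[0,0,0.3],0],[[3.6,1.9,0],[0,0,0.7],0],[[5.7,3.0,0],[0,0,1.2],0],[[7.8,4.1,0],[0,0,1.6],0],[[9.9,5.2,0],[0,0,2.1],0],[[12.0,6.3,0],[0,0,2.5],0],[[14.2,7.4,0],[0,0,2.9],0],[[15.7,8.2,0],[0,0,3.2],0]]'

```text
time: 4.62
tool_pos: [0.3984, 0.1094, 0.1548]
tool_rot: [-0.001, 0.702, 0.712, -0.001]
contact_force: [0.4, -0.8, -3.0]
gripper_width: 0.259
grasp_force: 59.8
```

Request:
jog_arm --targets '[[[0,1.5,0],[0,0,0],0],[[0,3.05,0],[0,0,0],0],[[0,3.05,1.5],[0,0,0],0],[[0,3.05,2.8],[0,0,0],0],[[0,3.05,2.8],[0,0,0],0],[[0,3.05,2.8],[0,0,0],0]]'

```text
time: 5.38
tool_pos: [0.4764, 0.1083, 0.0871]
tool_rot: [-0.0, 0.702, 0.712, -0.0]
contact_force: [-0.8, 0.4, -2.6]
gripper_width: 0.265
grasp_force: 60.2
```

```bash
python3 - <<'E'
from h import *
st=state(); T=toolrot(st); print(st["tool_pos"],st["contact_force"],st["ft_torque"],np.degrees(np.arctan2(T[1,0],T[0,0])))
s,_=grab_frame("scene"); w,_=grab_frame("wrist"); t,_=grab_frame("top")
cv2.imwrite("pics/w3.png",w[:,:,::-1]); cv2.imwrite("pics/t3.png",t[:,:,::-1])
a=cv2.resize(s[200:330,90:330],None,fx=1.667,fy=2.31)[:300]
print(a.shape)
cv2.imwrite("pics/s3.png",np.vstack([cv2.resize(s[205:325,100:320,::-1],(550,300),interpolation=cv2.INTER_CUBIC),cv2.resize(t[170:270,110:293,::-1],(550,300),interpolation=cv2.INTER_CUBIC)]))
E
```

```text
[0.47637046 0.10828979 0.08709913] [-0.82703914  0.4167676  -2.63523287] [-0.00283196 -0.04272474  0.03954672] 90.78701800594547
(300, 400, 3)
```

View pics/s3.png

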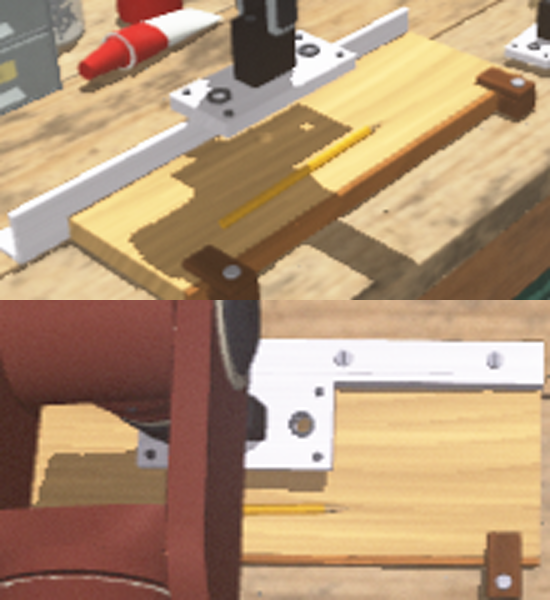

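View pics/w3.png

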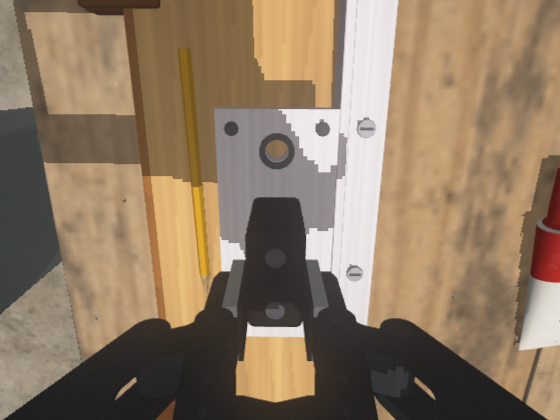

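Scene/top montage: the jig hangs just above and in front of the fence, with the pencil clear of it. The wrist view shows the plate edge (340) running parallel to the fence (345–395). Next I lower it to just above the panel, then ease toward the fence.

Request:
jog_arm --targets '[[[0,0,0.6],[0,0,0],0],[[0,0,1.1],[0,0,0],0],[[0,0,1.3],[0,0,0],0],[[0,0,1.3],[0,0,0],0]]'

```text
time: 6.02
tool_pos: [0.4757, 0.1082, 0.0535]
tool_rot: [-0.001, 0.702, 0.712, -0.001]
contact_force: [-0.2, 0.6, -2.7]
gripper_width: 0.263
grasp_force: 60.1
```

Request:
jog_arm --targets '[[[0,0.1,0],[0,0,0],0],[[0,0.2,0],[0,0,0],0],[[0,0.2,0],[0,0,0],0]]'

```text
time: 6.4
tool_pos: [0.482, 0.1084, 0.0549]
tool_rot: [0.0, 0.702, 0.712, 0.0]
contact_force: [-0.2, 0.2, -3.5]
gripper_width: 0.259
grasp_force: 60.2
```

Request:
jog_arm --targets '[[[0,0.05,0],[0,0,0],0],[[0,0.08,0],[0,0,0],0],[[0,0.08,0],[0,0,0],0]]'

```text
time: 6.78
tool_pos: [0.4834, 0.1084, 0.0545]
tool_rot: [-0.0, 0.702, 0.712, 0.0]
contact_force: [0.4, 0.3, -3.6]
gripper_width: 0.264
grasp_force: 60.2
```

Request:
jog_arm --targets '[[[0,0.04,0],[0,0,0],0],[[0,0.08,0],[0,0,0],0],[[0,0.08,0],[0,0,0],0]]'

```text
time: 7.15
tool_pos: [0.4841, 0.1084, 0.054]
tool_rot: [-0.001, 0.702, 0.712, -0.001]
contact_force: [-5.3, -0.3, 0.9]
gripper_width: 0.259
grasp_force: 60.5
```

Request:
jog_arm --targets '[[[0,0.04,0],[0,0,0],0],[[0,0.06,0],[0,0,0],0],[[0,0.06,0],[0,0,0],0]]'

```text
time: 7.52
tool_pos: [0.4843, 0.1084, 0.0537]
tool_rot: [-0.002, 0.702, 0.712, -0.003]
contact_force: [-7.2, -1.0, 2.2]
gripper_width: 0.259
grasp_force: 60.8
```

Request:
jog_arm --targets '[[[0,-0.04,0],[0,0,0],0],[[0,-0.04,0.04],[0,0,0],0],[[0,-0.04,0.04],[0,0,0],0]]'

```text
time: 7.9
tool_pos: [0.4842, 0.1084, 0.0528]
tool_rot: [-0.001, 0.702, 0.712, -0.002]
contact_force: [-6.5, -0.2, -0.5]
gripper_width: 0.257
grasp_force: 60.5
```

Request:
jog_arm --targets '[[[0,0,0.04],[0,0,0],0],[[0,0,0.08],[0,0,0],0],[[0,0,0.08],[0,0,0],0]]'

```text
time: 8.28
tool_pos: [0.4842, 0.1085, 0.0508]
tool_rot: [-0.002, 0.702, 0.712, -0.002]
contact_force: [-5.7, 0.3, -0.3]
gripper_width: 0.261
grasp_force: 60.5
```

```bash
python3 - <<'E'
from h import *
st=state(); T=toolrot(st); print(st["tool_pos"],st["contact_force"],st["ft_torque"],np.degrees(np.arctan2(T[1,0],T[0,0])))
E
```

```text
[0.4841753  0.10850937 0.0507988 ] [-5.65297596  0.33806982 -0.34521842] [-0.03154957  1.24516297  0.1478063 ] 90.8067899392372
```

Request:
jog_arm --targets '[[[0,0,0.04],[0,0,0],0],[[0,0,0.08],[0,0,0],0],[[0,0,0.08],[0,0,0],0]]'

```text
time: 8.65
tool_pos: [0.4842, 0.1085, 0.0488]
tool_rot: [-0.002, 0.702, 0.712, -0.002]
contact_force: [-5.5, -0.8, 0.4]
gripper_width: 0.257
grasp_force: 60.5
```

Request:
jog_arm --targets '[[[0,0,0.04],[0,0,0],0],[[0,0,0.08],[0,0,0],0],[[0,0,0.08],[0,0,0],0]]'

```text
time: 9.02
tool_pos: [0.4842, 0.1084, 0.0469]
tool_rot: [-0.001, 0.702, 0.712, -0.002]
contact_force: [-6.5, -1.2, 0.8]
gripper_width: 0.261
grasp_force: 60.6
```

The pin tip is already below the panel top with no resistance, so it's entering the hole.

Request:
jog_arm --targets '[[[0,0,0.04],[0,0,0],0],[[0,0,0.1],[0,0,0],0],[[0,0,0.1],[0,0,0],0]]'

```text
time: 9.4
tool_pos: [0.4842, 0.1083, 0.0443]
tool_rot: [-0.001, 0.702, 0.712, -0.002]
contact_force: [-6.2, -1.2, 0.3]
gripper_width: 0.261
grasp_force: 60.5
```

Request:
jog_arm --targets '[[[0,0,0.04],[0,0,0],0],[[0,0,0.08],[0,0,0],0],[[0,0,0.08],[0,0,0],0]]'

```text
time: 9.78
tool_pos: [0.4842, 0.1083, 0.0423]
tool_rot: [-0.001, 0.702, 0.712, -0.002]
contact_force: [-5.6, -0.9, 0.6]
gripper_width: 0.258
grasp_force: 60.6
```

Request:
jog_arm --targets '[[[0,0,0.04],[0,0,0],0],[[0,0,0.06],[0,0,0],0],[[0,0,0.06],[0,0,0],0]]'

```text
time: 10.15
tool_pos: [0.4842, 0.1083, 0.0409]
tool_rot: [-0.001, 0.702, 0.712, -0.002]
contact_force: [-7.0, -0.3, 0.1]
gripper_width: 0.261
grasp_force: 60.7
```

Request:
jog_arm --targets '[[[0,0,0.03],[0,0,0],0],[[0,0,0.06],[0,0,0],0],[[0,0,0.06],[0,0,0],0]]'

```text
time: 10.52
tool_pos: [0.4843, 0.1083, 0.0408]
tool_rot: [-0.002, 0.702, 0.712, -0.002]
contact_force: [-10.6, -1.5, 9.2]
gripper_width: 0.265
grasp_force: 61.6
```

Request:
jog_arm --targets '[[[0,0,0.02],[0,0,0],0],[[0,0,0.04],[0,0,0],0],[[0,0,0.04],[0,0,0],0]]'

```text
time: 10.9
tool_pos: [0.4843, 0.1083, 0.0408]
tool_rot: [-0.002, 0.702, 0.712, -0.002]
contact_force: [-14.2, -2.3, 15.2]
gripper_width: 0.266
grasp_force: 62.3
```

```bash
python3 - <<'E'
from h import *
st=state(); T=toolrot(st); print(st["tool_pos"],st["contact_force"],st["ft_torque"],np.degrees(np.arctan2(T[1,0],T[0,0])))
w,_=grab_frame("wrist"); s,_=grab_frame("scene")
cv2.imwrite("pics/w4.png",np.vstack([cv2.resize(s[205:325,100:320,::-1],(550,300),interpolation=cv2.INTER_CUBIC),w[80:380,5:555,::-1]]))
E
```

```text
[0.48430962 0.10830823 0.04075042] [-14.23658943  -2.32572801  15.15065675] [-0.31018407  2.62438049  0.11714186] 90.82101415859952
```

View pics/w4.png

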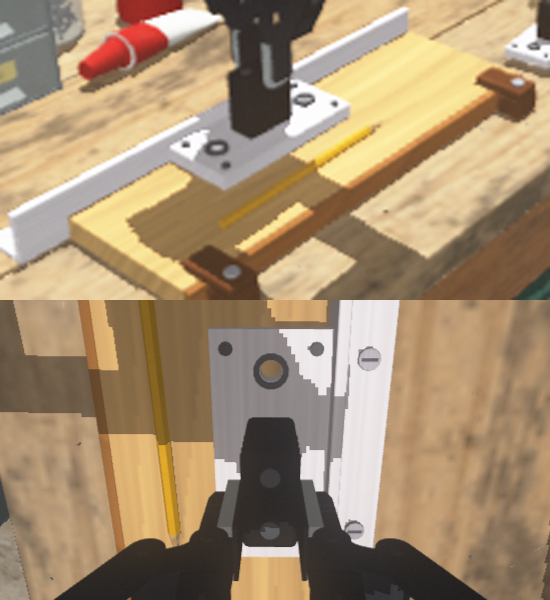

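The montage shows the jig flat on the panel, its long edge against the fence. The descent stopped at z = 0.0408, so the underside is at about 18 mm. I'll relieve the pressure, then open only slightly so a finger doesn't hit the fence.

Request:
jog_arm --targets '[[[0,0,-0.06],[0,0,0],0],[[0,-0.07,-0.06],[0,0,0],0],[[0,-0.07,-0.06],[0,0,0],0]]'

```text
time: 11.38
tool_pos: [0.4842, 0.1083, 0.0409]
tool_rot: [0.0, 0.702, 0.712, -0.0]
contact_force: [-4.7, -0.5, 2.5]
gripper_width: 0.259
grasp_force: 60.9
```

Request:
jog_arm --targets '[[[0,0,0],[0,0,0],40],[[0,0,0],[0,0,0],40],[[0,0,0],[0,0,0],40],[[0,0,0],[0,0,0],40]]'

```text
time: 11.88
tool_pos: [0.4845, 0.1084, 0.0406]
tool_rot: [0.0, 0.702, 0.712, 0.0]
contact_force: [0.2, 0.4, 0.5]
gripper_width: 0.403
grasp_force: 0.0
```

Request:
jog_arm --targets '[[[0,0,-0.4],[0,0,0],40],[[0,0,-1.2],[0,0,0],40],[[0,0,-2.4],[0,0,0],40],[[0,0,-4.4],[0,0,0],40],[[0,-2,-5.6],[0,0,0],40],[[0,-2,-5.6],[0,0,0],40]]'

```text
time: 12.62
tool_pos: [0.4349, 0.1081, 0.1854]
tool_rot: [0.003, 0.702, 0.712, 0.004]
contact_force: [-0.4, -0.5, -0.1]
gripper_width: 0.401
grasp_force: 0.0
```

```bash
python3 - <<'E'
from h import *
st=state(); C=cam("wrist",st); print(st["tool_pos"],st["contact_force"])
w,d=grab_frame("wrist"); s,_=grab_frame("scene")
cv2.imwrite("pics/w5.png",np.vstack([cv2.resize(s[205:325,100:320,::-1],(550,300),interpolation=cv2.INTER_CUBIC),w[0:300,5:555,::-1]]))
P=cloud(C,d); h=cv2.cvtColor(w,cv2.COLOR_RGB2HSV)
m=(np.abs(P[:,:,2]-.030)<.004)&(P[:,:,0]>.45)&(P[:,:,0]<.512)&(h[:,:,1]<60)
q=P[m]; A=np.c_[q[:,:2]-q[:,:2].mean(0),np.ones(len(q))]
print(len(q),q[:,:2].min(0),q[:,:2].max(0),"slopes,z",np.linalg.lstsq(A,q[:,2],rcond=None)[0])
E
```

```text
[0.43492963 0.10806777 0.18543256] [-0.36459445 -0.54819238 -0.06247719]
6527 [0.45462422 0.04624425] [0.51199534 0.17721112] slopes,z [ 0.00207902 -0.00097288  0.03005863]
```

View pics/w5.png

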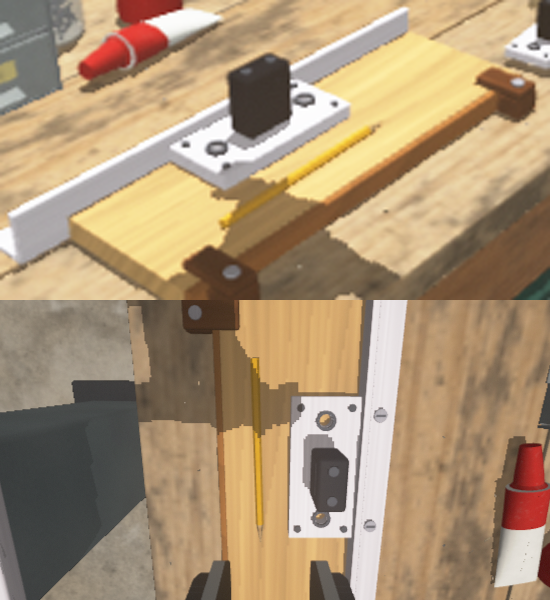

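The jig stands flat: plate top at 30.1 mm, slopes ≤ 0.2%. Its edge (361,398)–(352,537) is parallel to the fence, and the gripper is clear. I'm handing in.

```bash
python3 -c "
from plant import *
print(job_done())"
```

```text
the job is handed in; nothing more can be done
None
```

The jig is on the panel with its pin in the hole, lying flat with its long edge along the fence and released. I handed it in at about 12.7 s, and the last contact forces I read were at most about 15 N, though the hand-in returned no verdict.

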